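Clamp a block with the air-clamp hand valve

TASK

Set the loose grooved pine block down, groove up, midway along and between the two jaws of the air clamp and let go of it. Then reach under the clear chip hood, push the red-ball valve lever to the rear, away from the robot, and hold it there until the front jaw has closed and pressed the block square against the rear jaw; let go so that the lever springs back to the middle. Work the jaw only with the lever, and leave the other things where they are.

Things in the scene. Friction and masses are not known exactly. Their poses are not given: they have to be found in the camera images.
- clamp_unit: Air clamp fixed on the worktop: aluminium base plate 155 x 310 x 12 mm. Origin on the worktop; x points from its front (robot side) to its rear, y to its left (robot's view), z up. Jaws on the left; on the right a grey valve block (x -28 to 28 mm, y -95 to -45, up to z 77) with a lever that points to the right, under a clear hood. It never moves.
- hood_edge (a point): Middle of the right-hand lower edge of the fixed clear hood roof (yellow rim): underside 141 mm, top 145 mm above the worktop. From here it runs 160 mm to the left (unit's +y) and 57 mm to front and rear; open at the right, front and rear. It covers the lever, so the fingers must come in from the right (or right front), tilted 35 to 45 degrees from vertical, pointing left and down.
- rear_jaw (a point): Middle of the top edge of the fixed dark rear jaw's face, 32 mm above the worktop; the jaw runs 50 mm to each side along the unit's y. The steel front jaw opposite is 45 mm to each side, top 33 mm; in front of it lies a blue cylinder, top 34 mm, 79 to 101 mm in front of this point (bolt heads 3 mm more). Axes as clamp_unit.
- bay (a point): Where the middle of the block's underside lies when clamped: on the white slide strips between the jaws, 13.5 mm above the worktop, 20 mm in front of the rear jaw's face; axes as clamp_unit. With the front jaw open the gap is 50 to 54 mm and its middle 5 to 7 mm in front of this point. The strips are slippery: the jaw pushes the block back and squares it.
- jaw (a joint): Travel of the front jaw, m: 0 fully open (gap 54 mm), growing as it closes; 0.014 against the 40 mm block that touches the rear jaw; 0.020 at its end without a block. Starts at 0 to 0.004. Moves 2 to 4 mm/s with the lever fully over (3 to 7 s to clamp), more slowly or not at all with it less far over; stays where it is when the lever is in the middle.
- lever (a joint): Angle of the valve lever from its own rest position, rad: 0 at rest, positive pushed to the unit's rear (+x), which closes the jaw; negative opens it. Spring-centred, stops at +0.40 and -0.40; hold it above 0.33. Takes 7 to 10 N at the ball. Let go, it returns to 0. As the jaw closes the rest position itself turns rearward with it, by 3.6 rad per m of jaw (0.05 rad at the block).
- lever_ball (a point): Centre of the red ball, 28 mm across, on the end of the level 10 mm rod, 85 mm above the worktop, 120 mm to the right (unit's -y) of its upright pivot; the hood roof is 56 mm above it and reaches 6 mm farther to the right. Pushed by 0.40 rad it moves 47 mm to the rear and 9 mm to the left. Free space below it, 70 mm or more.
- block: Loose pine block, 40 mm (its x) x 160 mm (its y) x 60 mm high, 0.13 to 0.25 kg, with a groove 10 mm wide and 8 mm deep along its top. Origin at the centre of its underside, z up. Starts upright on the worktop, to the left of the clamp unit. In the clamp its long axis lies along the jaws (the unit's y); either way round will do.
- tape: Yellow and black tape measure, 40 x 80 x 68 mm, standing on the worktop to the left of the clamp unit, nearer to it or farther than the block; origin at the centre of its underside. Leave it alone.
- square: Try square, beech stock and steel blade, 120 x 188 x 23 mm, lying on the saw table. Leave it alone.
- spanner: Open-end spanner 187 x 49 x 8 mm. Leave it alone.
- caliper: Sliding caliper 74 x 200 x 12 mm. Leave it alone. An orange blade guard, 0.25 m high, stands behind it.
- pencil: Red carpenter's pencil 173 x 15 x 8 mm lying on the worktop. Leave it alone.
- flange: Steel blade flange, 70 mm across, 22 mm high, at the right end of the worktop, in front of a fixed black round clamp plate with a post 150 mm high (behind it; keep the gripper clear of the post). Leave the flange alone.

How it is judged:
By the outcome, as a careful person would: the job done as asked, in the order asked, and still so for the second after the job is handed in, with the robot touching nothing.
It also fails if it takes over 61 s, if anything falls off the work surface, if the arm or the gripper's body presses on something with over 40 N, if the wrist force passes 120 N, or if a joint passes its speed limit or range.

ROBOT

A 7-joint arm with a two-finger parallel gripper is mounted at the origin on a cart in front of the work surface, level with it; the furniture and walls round the work are solid. World frame = base frame: x ahead of the robot, y to its left, z up, the work surface at z = 0. Lengths are in m, angles in rad, forces in N, time in s.
With the tool pointing down it reaches from about 0.35 to 0.9 m from the base axis. Payload 8.1 kg.
Tool frame: the origin (TCP) lies between the finger pads; the fingertips stand ahead of it and the grasp point (between the pads) is the TCP (arm.nose_length is the z of the fingertips in the tool frame, in m); z points along the fingers, y is the line along which they close (so a half turn about z gives the same grasp; the last joint's range is limited). The gripper opens to 92 mm and grips with 3 to 60 N. Pads are 19 mm wide; open, the fingers measure 130 mm over their backs; the gripper's body (75 mm by 190 mm) begins 47 mm behind the grasp point.
Start: joints at [1.223, 0.434, 0.025, 1.573, -0.012, 1.134, -0.075], TCP at [0.151, -0.606, 0.246] pointing down, gripper open.
Joint ranges: [-2.62, 2.62], [-0.44, 2.09], [-1.27, 1.32], [0.08, 2.57], [-1.32, 4.46], [0.12, 2], [-2.74, 2.74]. Speed limits (rad/s): [2.22, 2.22, 3.01, 3.01, 3.14, 3.14, 3.14].

INTERFACE

Orientations are given as a rotation vector (axis times angle).
In Python, from cell import sensors, optics, arm gives the robot as it stands.
- The arm moves only by the tool arm_command, never from a script. Its argument "deltas" is one flat list of numbers, 7 for each row, row after row: the turn, a rotation vector about the world's x, y, z as a fraction of full scale, then the shift along the world's x, y, z as a fraction of full scale, then the finger opening in mm, from 0 to 91.8. In form: [wx, wy, wz, dx, dy, dz, fingers, wx, wy, wz, dx, dy, dz, fingers, ...]. A call has 1 to 20 rows; each row is the pose to reach, as a shift and turn from the pose commanded when the call began; what a row does not reach only later rows make up. Full scale, the value 1, is 1 m for a shift and 90 degrees for a turn. A row lasts 1/10 s, in which the tool goes at most 50 mm and 8.59 degrees, less where a joint would pass 70% of its speed; a pose out of reach is approached as far as the arm can. A call with a number of a shift or a turn outside -1 to 1 is refused whole. A call with a gripper value outside its range is refused whole. The fingers move at their own pace and stop on an object; "force" is the grip in N (left out, the last holds). Time passes only in rows, so rows that repeat a pose let the fingers close. It gives the time, the measured TCP pose, the force, the opening and the grip force at its end, in the units of the state.
- sensors.observe(): the state, without advancing time (a new reading comes with each control period).
- optics.get_image(name): name is "scene" or "top" or "wrist"; returns the picture (480x640x3 uint8, blue, green, red); there is no depth.
- optics.calibration(name): a dict with "camera_matrix" (3x3 intrinsics, pixels), "D" ([k1, k2, p1, p2, k3] as OpenCV has them; the pictures are not rectified), "rvec" (rotation vector, rad) and "tvec" (3), from world to camera coordinates, as OpenCV has them. Camera axes: x right, y down, z forward; pixel columns grow to the right and rows downward; lengths in m; the calibration is good to about 2 mm. A picture is of the moment at which its call begins: read the wrist's pose just before it. calibration takes no time and is no camera call; for the wrist camera it gives the pose at the moment of the call.
- arm.sign_off(): hands the job in; it is judged then, once.
The state is a dict: "clock": time; "joints": joint angles; "dq": joint speeds; "joint_efforts": joint torques, N m; "position": TCP position; "ee_rot": TCP orientation; "force": force on the tool from outside, world axes, zero at the start; "ft_torque": the same for the moment, N m; "width": opening from 0.0 (shut) to 1.0 (fully open); "gripper_force": force on a finger pad.
Only numpy, scipy, OpenCV 4.12 (cv2) and the standard library are available. Lean on these libraries where they do the work, as an engineer would, in place of code of your own. Each camera call takes 0.05 s, during which the arm holds its last target. There are 200 camera calls.

## Working session

There is one attempt and no reset: what is moved stays moved. The work goes in short steps, Python scripts to look and compute and a tool call to move; the robot and the scene stay as the last step left them, time stands still between calls to the robot, and variables do not carry over. Pictures are saved under pics/ and viewed, at most 10 in all, crops included, and the job is handed in when it is done.

Besides the shell and the picture viewer there is one more tool, called after "Emit:" by a JSON object that holds its "name" and its "arguments". arm_command: Moves the arm, as the interface text tells. Its arguments: {"type":"object","properties":{"deltas":{"type":"array","items":{"type":"number"}},"force":{"type":"number"}},"required":["deltas"]}

```bash
mkdir -p pics; ls; python3 - <<'E'
from cell import sensors, optics, arm
import cv2
s=sensors.observe();print(s, arm.nose_length)
for n in("scene","top"):
    cv2.imwrite(f"pics/{n}0.png",optics.get_image(n)); c=optics.calibration(n); print(n,c)
E
```

```text
pics
{'clock': 0.0, 'joints': array([ 1.22341528,  0.43524428,  0.02495889,  1.5740878 , -0.01157956,
        1.13396563, -0.07508705]), 'dq': array([-0.0011814 , -0.0003997 ,  0.00046477, -0.0001353 ,  0.00153738,
        0.00025864,  0.00075283]), 'joint_efforts': array([-1.27136675e-03, -6.67854595e+01,  9.84739959e-01, -3.14460325e+01,
       -6.05982752e-02,  4.30515117e-02,  1.58297139e-04]), 'position': array([ 0.1513013 , -0.6059283 ,  0.24493514]), 'ee_rot': array([-3.11658824e+00, -3.83301070e-01,  5.39093028e-04]), 'force': array([-0.13888842,  0.52930953, -0.61240044]), 'ft_torque': array([ 0.04079695, -0.0196622 ,  0.06876157]), 'gripper_force': 0.0, 'width': 0.9985663820677945} 0.019
scene {'camera_matrix': array([[592.82598215,   0.        , 323.69924714],
       [  0.        , 592.82598215, 242.24774402],
       [  0.        ,   0.        ,   1.        ]]), 'D': array([-0.12659036,  0.        ,  0.        ,  0.        ,  0.        ]), 'rvec': array([ 1.85243446, -1.08443352,  0.64161092]), 'tvec': array([-0.26418727,  0.29807159,  1.5454854 ])}
top {'camera_matrix': array([[550.83070097,   0.        , 311.51936473],
       [  0.        , 550.83070097, 242.51183142],
       [  0.        ,   0.        ,   1.        ]]), 'D': array([0.01631103, 0.        , 0.        , 0.        , 0.        ]), 'rvec': array([ 2.14798377, -2.09285568,  0.18621627]), 'tvec': array([-0.02643106,  0.47537647,  1.68387757])}
```

View pics/top0.png

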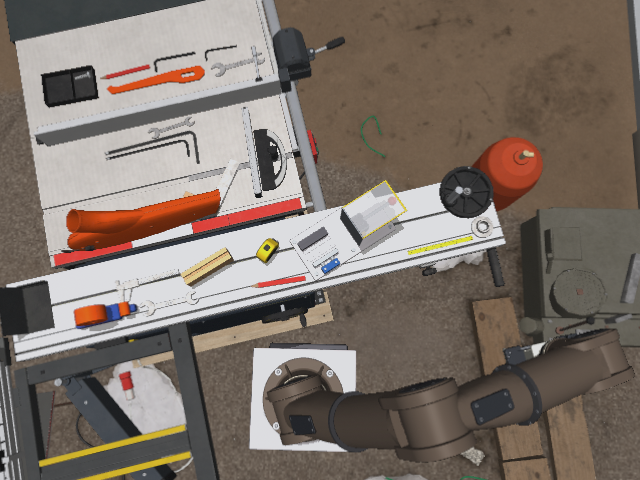

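View pics/scene0.png

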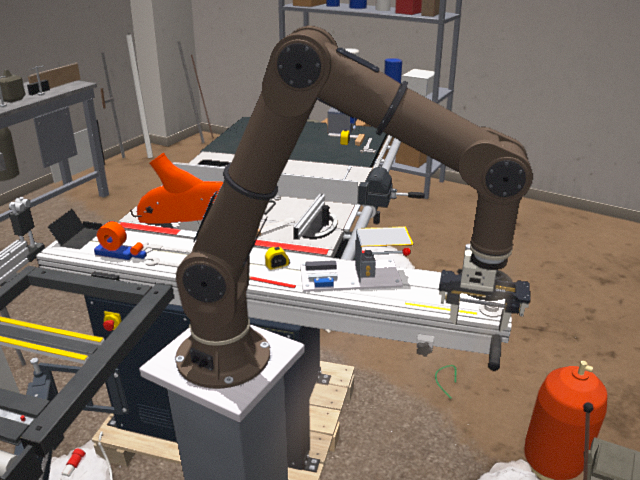

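The top view shows the block at about (207,266), the tape at (267,250), the clamp base around (340,240), the hood at (375,208) and the pencil at (280,283). The scene view shows the red ball at (406,251). Next I'll enlarge the top view.

```bash
python3 - <<'E'
import cv2
i=cv2.imread("pics/top0.png")[170:320,165:425]
cv2.imwrite("pics/topc.png",cv2.resize(i,(780,450),interpolation=cv2.INTER_CUBIC))
E
cat > h.py <<'E'
import numpy as np, cv2
from cell import sensors, optics, arm
from scipy.spatial.transform import Rotation as R
def ray(cal,uv):
    p=cv2.undistortPoints(np.array([[uv]],float),cal["camera_matrix"],cal["D"])[0,0]
    r=cv2.Rodrigues(np.array(cal["rvec"],float))[0]; return -r.T@np.ravel(cal["tvec"]), r.T@np.r_[p,1]
def atz(cal,uv,z):
    c,d=ray(cal,uv); return c+d*(z-c[2])/d[2]
def proj(cal,P):
    return cv2.projectPoints(np.array(P,float).reshape(-1,3),np.array(cal["rvec"],float),np.array(cal["tvec"],float),cal["camera_matrix"],cal["D"])[0][:,0]
E
```

```text
(no output)
```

View pics/topc.png

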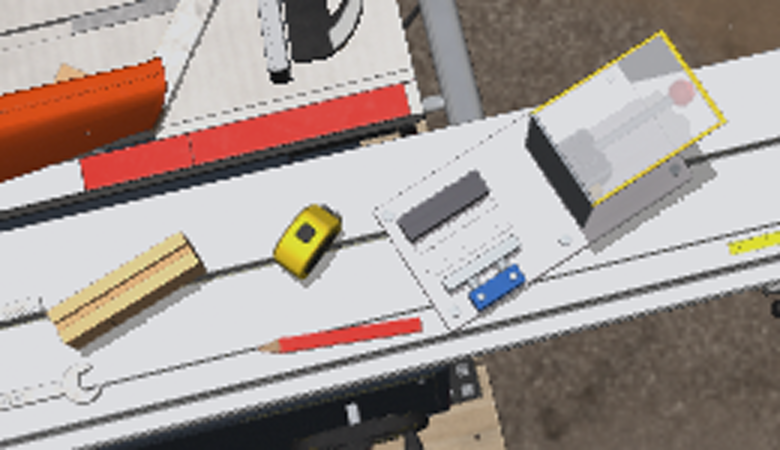

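The crop shows hood roof corners at (662,32), (724,122), (595,205) and (533,110). The ball is at (681,93) and the front edge of the rear jaw runs (407,241)–(489,189). The base's left corners are (375,211) and (452,331), and the block top runs from (48,315)/(70,345) to (183,233)/(203,268).

```bash
python3 - <<'E'
from h import *
c=optics.calibration("top"); print("cam",ray(c,(320,240))[0])
f=lambda x,y,z: atz(c,((x+.5)/3-.5+165,(y+.5)/3-.5+170),z)
for n,x,y,z in [("hoodRR",662,32,.145),("hoodFR",724,122,.145),("hoodFL",595,205,.145),("hoodRL",533,110,.145),("ball",681,93,.085),
 ("jawL",407,241,.032),("jawR",489,189,.032),("baseRL",375,211,.012),("baseFL",452,331,.012),
 ("blkRL",48,315,.06),("blkRR",183,233,.06),("blkFR",203,268,.06),("blkFL",70,345,.06),("gL",61,325,.06),("gR",192,245,.06),
 ("tapeL",274,255,.068),("tapeR",341,216,.068),("tapeF",304,277,.068),("tapeB",310,205,.068),("pencilR",422,325,0.008)]:
    print(n,f(x,y,z).round(4)[:2])
E
```

```text
cam [ 0.15937129 -0.03408419  1.74228704]
hoodRR [ 0.6529 -0.2322]
hoodFR [ 0.5616 -0.2939]
hoodFL [ 0.4745 -0.1668]
hoodRL [ 0.5692 -0.1043]
ball [ 0.6065 -0.2594]
jawL [0.4532 0.0207]
jawR [ 0.5111 -0.0642]
baseRL [0.4882 0.0564]
baseFL [ 0.3619 -0.0289]
blkRL [0.3621 0.3854]
blkRR [0.4509 0.2517]
blkFR [0.4149 0.2291]
blkFL [0.3319 0.3607]
gL [0.3522 0.3713]
gR [0.4386 0.2417]
tapeL [0.429  0.1556]
tapeR [0.4715 0.0884]
tapeF [0.407  0.1239]
tapeB [0.4822 0.1208]
pencilR [0.3679 0.0029]
```

Emit:
{"name": "arm_command", "arguments": {"deltas": [0, 0, 0.36, 0.27, 0.2, 0.055, 91, 0, 0, 0.36, 0.27, 0.2, 0.055, 91, 0, 0, 0.36, 0.27, 0.2, 0.055, 91, 0, 0, 0.36, 0.27, 0.2, 0.055, 91, 0, 0, 0.36, 0.27, 0.2, 0.055, 91, 0, 0, 0.36, 0.27, 0.2, 0.055, 91, 0, 0, 0.36, 0.27, 0.2, 0.055, 91, 0, 0, 0.84, 0.35, 0.6, 0.055, 91, 0, 0, 0.84, 0.35, 0.6, 0.055, 91, 0, 0, 0.84, 0.35, 0.6, 0.055, 91, 0, 0, 0.84, 0.35, 0.6, 0.055, 91, 0, 0, 0.84, 0.35, 0.6, 0.055, 91, 0, 0, 0.84, 0.35, 0.6, 0.055, 91, 0, 0, 0.84, 0.35, 0.6, 0.055, 91, 0, 0, 0.84, 0.35, 0.6, 0.055, 91, 0, 0, 1, 0.25, 0.87, 0.03, 91, 0, 0, 1, 0.25, 0.87, 0.03, 91, 0, 0, 1, 0.25, 0.87, 0.03, 91, 0, 0, 1, 0.25, 0.87, 0.03, 91, 0, 0, 1, 0.25, 0.87, 0.03, 91]}}

```text
clock: 2.1
position: [0.4156, 0.222, 0.2794]
ee_rot: [1.934, 2.475, -0.0]
force: [0.8, -0.1, -0.5]
width: 0.992
gripper_force: 0.0
```

Emit:
{"name": "arm_command", "arguments": {"deltas": [0, 0, 0.22, -0.015, 0.05, -0.04, 91, 0, 0, 0.22, -0.015, 0.05, -0.04, 91, 0, 0, 0.22, -0.015, 0.05, -0.04, 91, 0, 0, 0.22, -0.015, 0.05, -0.04, 91]}}

```text
clock: 2.5
position: [0.4011, 0.2709, 0.2389]
ee_rot: [-1.476, -2.772, 0.002]
force: [0.3, -0.4, 0.6]
width: 0.997
gripper_force: 0.0
```

```bash
python3 - <<'E'
from h import *
s=sensors.observe(); print(s["position"],R.from_rotvec(s["ee_rot"]).as_matrix().round(3),s["joints"],s["dq"].round(2))
cal=optics.calibration("wrist"); i=optics.get_image("wrist"); cv2.imwrite("pics/w1.png",i)
np.savez("w1.npz",**cal)
y=np.radians(33.8); ux=np.array([np.cos(y),np.sin(y),0]);uy=np.array([-np.sin(y),np.cos(y),0]); c=np.array([.392,.3067,.06])
print(proj(cal,[c+a*.02*ux+b*.08*uy for a,b in((1,1),(1,-1),(-1,-1),(-1,1))]).round(0))
E
```

```text
[0.40105632 0.27088155 0.2389279 ] [[-0.558  0.83  -0.001]
 [ 0.83   0.558 -0.   ]
 [ 0.    -0.001 -1.   ]] [-0.05125052  0.32250385 -0.81610292  1.86579003  0.26582553  1.0673754
 -0.37947714] [ 0.01 -0.02  0.02 -0.01 -0.01  0.   -0.06]
[[358.  92.]
 [352. 272.]
 [310. 271.]
 [310.  92.]]
```

View pics/w1.png

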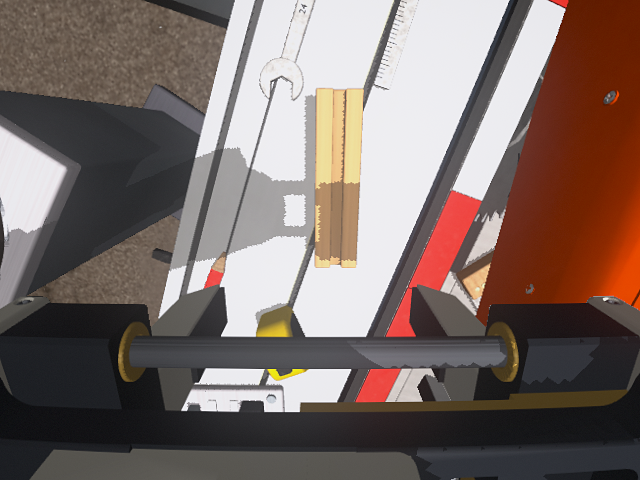

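The wrist view shows the block top at (317,88), (363,89), (357,267) and (316,267), which is 5 px off the prediction. The tape is at (278,340).

```bash
python3 - <<'E'
from h import *
cal=dict(np.load("w1.npz"))
P=np.array([atz(cal,u,.06) for u in((317,88),(363,89),(357,267),(316,267))])[:,:2]
print(P.round(4),P.mean(0)); d=(P[0]+P[1]-P[2]-P[3])/2; print(np.linalg.norm(d),np.degrees(np.arctan2(d[1],d[0]))-90, P.mean(0)-sensors.observe()["position"][:2])
E
```

```text
[[0.3342 0.3682]
 [0.3663 0.3889]
 [0.4544 0.2579]
 [0.4219 0.236 ]] [0.39421924 0.31275046]
0.15821172100791758 33.72870452040475 [-0.00733242  0.04226808]
```

Emit:
{"name": "arm_command", "arguments": {"force": 30, "deltas": [0, 0, 0, -0.007, 0.042, 0, 91, 0, 0, 0, -0.007, 0.042, -0.04, 91, 0, 0, 0, -0.007, 0.042, -0.08, 91, 0, 0, 0, -0.007, 0.042, -0.12, 91, 0, 0, 0, -0.007, 0.042, -0.16, 91, 0, 0, 0, -0.007, 0.042, -0.18, 91, 0, 0, 0, -0.007, 0.042, -0.1935, 91, 0, 0, 0, -0.007, 0.042, -0.1935, 91, 0, 0, 0, -0.007, 0.042, -0.1935, 60, 0, 0, 0, -0.007, 0.042, -0.1935, 45, 0, 0, 0, -0.007, 0.042, -0.1935, 30, 0, 0, 0, -0.007, 0.042, -0.1935, 30, 0, 0, 0, -0.007, 0.042, -0.1935, 30, 0, 0, 0, -0.007, 0.042, -0.1935, 30]}}

```text
clock: 3.95
position: [0.3948, 0.3127, 0.0463]
ee_rot: [1.479, 2.771, 0.0]
force: [0.1, -0.5, 0.1]
width: 0.521
gripper_force: 0.0
```

Emit:
{"name": "arm_command", "arguments": {"force": 30, "deltas": [0, 0, 0, 0, 0, 0, 30, 0, 0, 0, 0, 0, 0, 30, 0, 0, 0, 0, 0, 0, 30, 0, 0, 0, 0, 0, 0, 30]}}

```text
clock: 4.35
position: [0.3946, 0.3126, 0.0462]
ee_rot: [1.479, 2.771, -0.0]
force: [-1.2, -1.4, 3.3]
width: 0.434
gripper_force: 30.0
```

```bash
python3 - <<'E'
from h import *
s=sensors.observe(); cal=optics.calibration("wrist"); p=s["position"]
y=np.radians(33.9); ux=np.array([np.cos(y),np.sin(y),0]);uy=np.array([-np.sin(y),np.cos(y),0])
c,d=ray(cal,(320,240)); print("cam rel",(c-p)@ux,(c-p)@uy,(c-p)[2],cal["camera_matrix"][0,0])
b=p.copy(); b[2]+=.014
print("held far end top/bottom",proj(cal,[b+.08*uy,b+.08*uy-[0,0,.06]]).round())
J=np.array([.4822,-.0218,.032])
for off in (.1,.14,.18):
  for z in (.26,.32):
    t=np.array([.4606,-.0364,z])-off*uy; sh=t-p
    print(off,z,t,proj(cal,[J+k*uy-sh for k in(.05,-.05)]).round().tolist())
E
```

```text
cam rel 0.0002909928450600438 0.08136328460059405 0.13889101430662543 356.4192644463384
held far end top/bottom [[317. 138.]
 [318. 136.]]
0.1 0.26 [ 0.51637451 -0.11940123  0.26      ] [[346.0, 58.0], [344.0, 166.0]]
0.1 0.32 [ 0.51637451 -0.11940123  0.32      ] [[342.0, 69.0], [340.0, 161.0]]
0.14 0.26 [ 0.53868432 -0.15260172  0.26      ] [[346.0, 11.0], [344.0, 124.0]]
0.14 0.32 [ 0.53868432 -0.15260172  0.32      ] [[342.0, 29.0], [341.0, 126.0]]
0.18 0.26 [ 0.56099412 -0.18580221  0.26      ] [[347.0, -38.0], [345.0, 81.0]]
0.18 0.32 [ 0.56099412 -0.18580221  0.32      ] [[343.0, -12.0], [341.0, 88.0]]
```

Emit:
{"name": "arm_command", "arguments": {"deltas": [0, 0, 0, 0, 0, 0.03, 30, 0, 0, 0, 0, 0, 0.07, 30, 0, 0, 0, 0, 0, 0.11, 30, 0, 0, 0, 0, 0, 0.15, 30, 0, 0, 0, 0.01, -0.035, 0.17, 30, 0, 0, 0, 0.02, -0.07, 0.19, 30, 0, 0, 0, 0.03, -0.11, 0.2, 30, 0, 0, 0, 0.04, -0.15, 0.21, 30, 0, 0, 0, 0.055, -0.19, 0.22, 30, 0, 0, 0, 0.07, -0.23, 0.23, 30, 0, 0, 0, 0.08, -0.27, 0.24, 30, 0, 0, 0, 0.09, -0.31, 0.244, 30, 0, 0, 0, 0.1, -0.35, 0.244, 30, 0, 0, 0, 0.115, -0.39, 0.244, 30, 0, 0, 0, 0.125, -0.425, 0.244, 30, 0, 0, 0, 0.132, -0.448, 0.244, 30, 0, 0, 0, 0.132, -0.448, 0.244, 30, 0, 0, 0, 0.132, -0.448, 0.244, 30]}}

```text
clock: 6.15
position: [0.5264, -0.1353, 0.2896]
ee_rot: [-1.48, -2.77, -0.001]
force: [-0.4, 0.7, -1.2]
width: 0.434
gripper_force: 30.0
```

```bash
python3 - <<'E'
from h import *
s=sensors.observe(); print(s["position"],R.from_rotvec(s["ee_rot"]).as_matrix().round(3),s["joints"].round(2),s["force"])
cal=optics.calibration("wrist"); i=optics.get_image("wrist"); np.savez("w2.npz",**cal)
cv2.imwrite("pics/w2.png",cv2.resize(i[0:300,120:520],(800,600),interpolation=cv2.INTER_CUBIC))
E
```

```text
[ 0.52639667 -0.13527292  0.28957293] [[-0.556  0.831 -0.001]
 [ 0.831  0.556  0.001]
 [ 0.001 -0.    -1.   ]] [ 0.65  0.35 -0.66  1.67  0.22  1.21  0.53] [-0.35614048  0.72940699 -1.20981504]
```

View pics/w2.png

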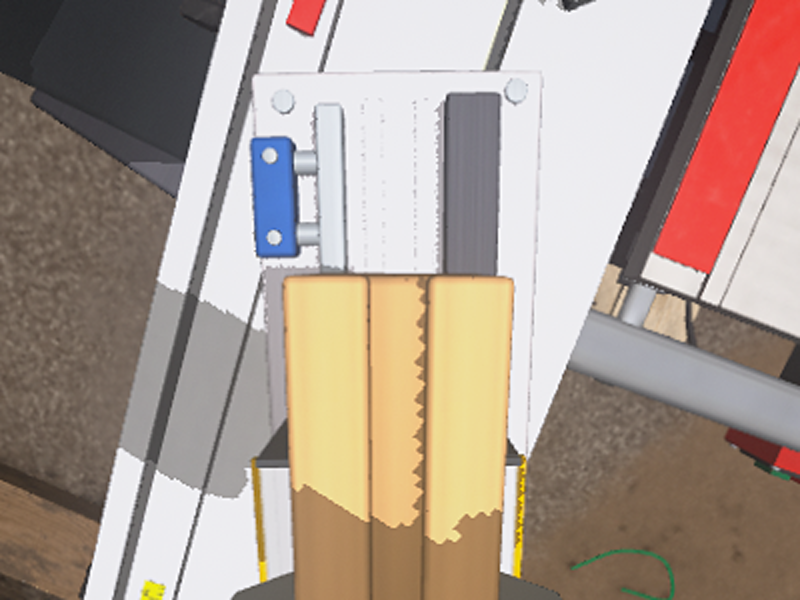

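The view shows the rear jaw's face edge from (444,94) down to (446,274), and the front jaw's inner edge from (342,104) to (345,270). The base's left corners are (254,75) and (541,72). The held block covers rows below 276.

```bash
python3 - <<'E'
from h import *
cal=dict(np.load("w2.npz")); p=sensors.observe()["position"]
f=lambda x,y,z: atz(cal,((x+.5)/2-.5+120,(y+.5)/2-.5),z)
y=np.radians(33.9); ux=np.array([np.cos(y),np.sin(y),0]);uy=np.array([-np.sin(y),np.cos(y),0])
for n,a in dict(rjL=(444,94,.032),rj2=(446,274,.032),fjL=(342,104,.033),fj2=(345,270,.033),bF=(254,75,.012),bR=(541,72,.012),cylL=(250,139,.034),cylR=(257,257,.034), blkL=(284,277,p[2]+.014),blkR=(513,277,p[2]+.014)).items():
    q=f(*a); print(n,q.round(4),"ux,uy rel TCP",((q-p)@ux).round(4),((q-p)@uy).round(4))
E
```

```text
rjL [0.4535 0.0165 0.032 ] ux,uy rel TCP 0.0236 0.1658
rj2 [ 0.5047 -0.0554  0.032 ] ux,uy rel TCP 0.026 0.0776
fjL [ 0.4135 -0.0162  0.033 ] ux,uy rel TCP -0.0279 0.1611
fj2 [ 0.4587 -0.0837  0.033 ] ux,uy rel TCP -0.0279 0.0798
bF [ 0.3633 -0.0271  0.012 ] ux,uy rel TCP -0.0756 0.18
bR [0.4884 0.0584 0.012 ] ux,uy rel TCP 0.0759 0.1812
cylL [ 0.3833 -0.056   0.034 ] ux,uy rel TCP -0.0751 0.1448
cylR [ 0.4162 -0.1039  0.034 ] ux,uy rel TCP -0.0745 0.0867
blkL [ 0.4663 -0.0794  0.3038] ux,uy rel TCP -0.0193 0.0791
blkR [ 0.4984 -0.0579  0.3038] ux,uy rel TCP 0.0194 0.0791
```

Emit:
{"name": "arm_command", "arguments": {"deltas": [0, 0, 0, -0.022, 0.032, 0, 30, 0, 0, 0, -0.044, 0.064, 0, 30, 0, 0, 0, -0.066, 0.0965, -0.02, 30, 0, 0, 0, -0.066, 0.0965, -0.06, 30, 0, 0, 0, -0.066, 0.0965, -0.1, 30, 0, 0, 0, -0.066, 0.0965, -0.14, 30, 0, 0, 0, -0.066, 0.0965, -0.17, 30, 0, 0, 0, -0.066, 0.0965, -0.19, 30, 0, 0, 0, -0.066, 0.0965, -0.19, 30, 0, 0, 0, -0.066, 0.0965, -0.19, 30]}}

```text
clock: 7.2
position: [0.4606, -0.0377, 0.1007]
ee_rot: [-1.476, -2.773, -0.001]
force: [0.3, 1.0, -1.2]
width: 0.434
gripper_force: 30.0
```

```bash
python3 - <<'E'
from h import *
s=sensors.observe(); print(s["position"],s["ee_rot"],s["force"],s["joints"].round(2))
i=optics.get_image("scene")[215:305,260:380]
cv2.imwrite("pics/s2.png",cv2.resize(i,(800,600),interpolation=cv2.INTER_CUBIC))
E
```

```text
[ 0.46064265 -0.03773779  0.10072467] [-1.47648268e+00 -2.77280211e+00 -5.83416001e-04] [ 0.31604973  0.98398705 -1.23558151] [ 0.46  0.44 -0.63  2.08  0.39  0.73  0.17]
```

View pics/s2.png

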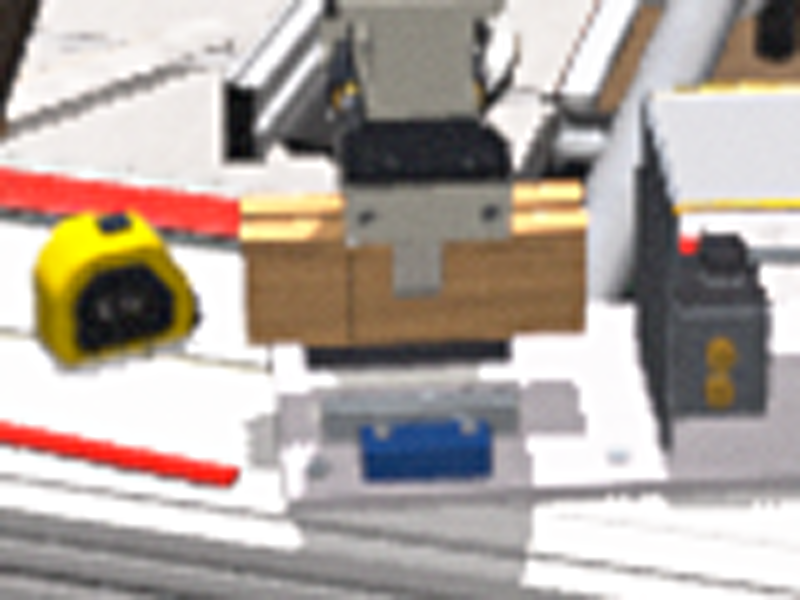

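The block hangs over the gap, centred along the jaws, at x 245–585 against the rear jaw's 305–510. I'll lower it.

Emit:
{"name": "arm_command", "arguments": {"deltas": [0, 0, 0, -0.0005, -0.001, -0.01, 30, 0, 0, 0, -0.0005, -0.001, -0.02, 30, 0, 0, 0, -0.0005, -0.001, -0.028, 30, 0, 0, 0, -0.0005, -0.001, -0.034, 30, 0, 0, 0, -0.0005, -0.001, -0.038, 30, 0, 0, 0, -0.0005, -0.001, -0.0395, 30, 0, 0, 0, -0.0005, -0.001, -0.0395, 30, 0, 0, 0, -0.0005, -0.001, -0.0395, 30]}}

```text
clock: 8.05
position: [0.4603, -0.0398, 0.0608]
ee_rot: [1.479, 2.771, 0.0]
force: [-0.6, -0.4, -0.8]
width: 0.434
gripper_force: 30.0
```

Lower it slightly until contact.

Emit:
{"name": "arm_command", "arguments": {"deltas": [0, 0, 0, 0, 0.0005, -0.0007, 30, 0, 0, 0, 0, 0.0005, -0.0014, 30, 0, 0, 0, 0, 0.0005, -0.0014, 30, 0, 0, 0, 0, 0.0005, -0.0014, 30]}}

```text
clock: 8.45
position: [0.4604, -0.0393, 0.0597]
ee_rot: [1.479, 2.771, 0.0]
force: [-1.2, 0.7, 5.9]
width: 0.432
gripper_force: 30.0
```

Emit:
{"name": "arm_command", "arguments": {"deltas": [0, 0, 0, 0, 0, 0.0005, 50, 0, 0, 0, 0, 0, 0.0005, 60, 0, 0, 0, 0, 0, 0.0005, 62, 0, 0, 0, 0, 0, 0.0005, 62, 0, 0, 0, 0, 0, 0.0005, 62, 0, 0, 0, 0, 0, 0.0005, 62, 0, 0, 0, 0, 0, 0.0005, 62, 0, 0, 0, 0, 0, 0.01, 62, 0, 0, 0, 0, 0, 0.03, 62, 0, 0, 0, 0, 0, 0.06, 62, 0, 0, 0, 0, 0, 0.1, 62, 0, 0, 0, 0, 0, 0.14, 62, 0, 0, 0, 0, 0, 0.18, 62, 0, 0, 0, 0, 0, 0.22, 62]}}

```text
clock: 9.85
position: [0.4596, -0.039, 0.2816]
ee_rot: [1.478, 2.772, 0.0]
force: [0.1, 0.1, 0.4]
width: 0.677
gripper_force: 0.0
```

```bash
python3 - <<'E'
from h import *
s=sensors.observe(); print(s["position"],s["ee_rot"],s["force"],s["joints"].round(2),s["width"])
E
```

```text
[ 0.45961509 -0.03897255  0.28160785] [1.47813154e+00 2.77183883e+00 4.56545464e-04] [0.09892202 0.14474076 0.36119203] [ 0.61  0.22 -0.74  1.85  0.16  1.13  0.39] 0.6765792011171153
```

Block released. Next is the lever: move above and to the right of the hood, tilted 42°.

Emit:
{"name": "arm_command", "arguments": {"deltas": [0, 0, 0, 0.025, -0.038, 0.02, 62, 0, 0, 0, 0.05, -0.076, 0.02, 62, 0.05, 0.03, 0, 0.075, -0.114, 0.02, 62, 0.1, 0.067, 0, 0.1, -0.152, 0.02, 62, 0.15, 0.1, 0, 0.125, -0.19, 0.02, 62, 0.2, 0.134, 0, 0.15, -0.228, 0.02, 62, 0.26, 0.175, 0, 0.175, -0.266, 0.02, 62, 0.32, 0.215, 0, 0.202, -0.306, 0.02, 62, 0.387, 0.26, 0, 0.202, -0.306, 0.02, 62, 0.387, 0.26, 0, 0.202, -0.306, 0.0, 62, 0.387, 0.26, 0, 0.202, -0.306, -0.04, 62, 0.387, 0.26, 0, 0.202, -0.306, -0.07, 62, 0.387, 0.26, 0, 0.202, -0.306, -0.07, 62, 0.387, 0.26, 0, 0.202, -0.306, -0.07, 62]}}

```text
clock: 11.25
position: [0.6451, -0.3562, 0.2121]
ee_rot: [-1.307, -2.209, -0.486]
force: [-6.2, -10.3, 0.3]
width: 0.68
gripper_force: 0.0
```

```bash
python3 - <<'E'
from h import *
s=sensors.observe(); print(s["position"],R.from_rotvec(s["ee_rot"]).as_matrix().round(3),s["force"],s["joints"].round(2),s["width"])
cal=optics.calibration("wrist"); i=optics.get_image("wrist"); np.savez("w3.npz",**cal)
cv2.imwrite("pics/w3.png",i); cv2.imwrite("pics/sc3.png",optics.get_image("scene")); cv2.imwrite("pics/top3.png",optics.get_image("top"))
print(proj(cal,[.606,-.262,.085]))
E
```

```text
[ 0.64512586 -0.35618725  0.2121413 ] [[-0.397  0.882 -0.253]
 [ 0.694  0.469  0.546]
 [ 0.6    0.041 -0.799]] [ -6.1596397  -10.30523481   0.28041544] [ 0.6   1.07 -0.08  0.6  -0.3   2.    1.  ] 0.6798115463085814
[[323.27060384 224.99201964]]
```

View pics/w3.png

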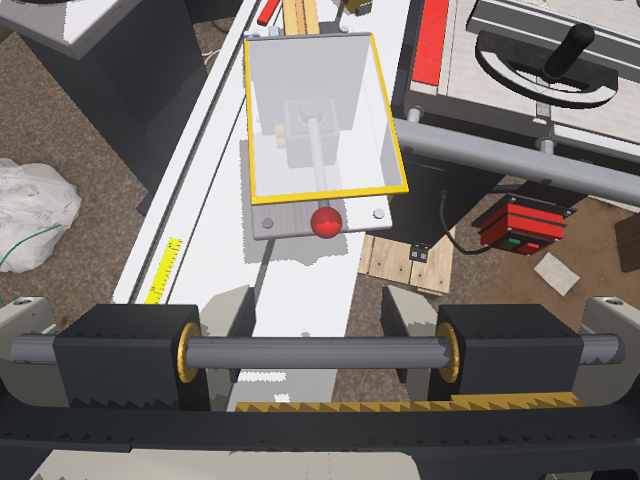

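The ball is at (326,222), within 4 px of the prediction, and the hood's right edge runs from (252,203) to (407,190). Joint 6 is on its limit at this extended pose. Nearer the ball should ease it.

Emit:
{"name": "arm_command", "arguments": {"deltas": [0, 0, 0, -0.008, 0.03, -0.04, 62, 0, 0, 0, -0.016, 0.063, -0.081, 62, 0, 0, 0, -0.016, 0.063, -0.081, 62, 0, 0, 0, -0.016, 0.063, -0.081, 62]}}

```text
clock: 11.8
position: [0.6345, -0.2721, 0.1289]
ee_rot: [-1.246, -2.222, -0.497]
force: [-0.6, -0.3, 1.0]
width: 0.674
gripper_force: 0.0
```

```bash
cat >> h.py <<'E'
y=np.radians(34.2); ux=np.array([np.cos(y),np.sin(y),0]);uy=np.array([-np.sin(y),np.cos(y),0]); Z=np.array([0,0,1.])
def rep(ball):
    s=sensors.observe(); M=R.from_rotvec(s["ee_rot"]).as_matrix(); z=M[:,2]; d=s["position"]-ball
    print("p",s["position"].round(4),"F",s["force"].round(1),"j",s["joints"].round(2))
    print("tilt",np.degrees(np.arccos(-z[2])).round(1),"z in unit",(z@ux).round(3),(z@uy).round(3),"tooly in unit",(M[:,1]@ux).round(3),(M[:,1]@uy).round(3),M[2,1].round(3),"TCP-ball unit mm",(1000*np.array([d@ux,d@uy,d[2]])).round(1),"ball in tool mm",(-1000*M.T@d).round(1))
    return M,s
E
python3 - <<'E'
from h import *
cal=dict(np.load("w3.npz")); b=atz(cal,(326,222),.085); print("ball",b, "hood edge L/R",atz(cal,(407,190),.145),atz(cal,(252,203),.145))
M,s=rep(b)
e=R.from_matrix(M); 
for t in (38,40,42):
    zt=np.sin(np.radians(t))*uy-np.cos(np.radians(t))*Z; T=np.c_[np.cross(ux,zt),ux,zt]
    print(t,(R.from_matrix(T)*e.inv()).as_rotvec()/(np.pi/2))
E
```

```text
ball [ 0.60677405 -0.25833529  0.085     ] hood edge L/R [ 0.65524842 -0.2319044   0.145     ] [ 0.56332485 -0.29514748  0.145     ]
p [ 0.6345 -0.2721  0.1289] F [-0.6 -0.3  1. ] j [ 0.57  1.01 -0.17  0.95 -0.25  1.72  1.02]
tilt 38.1 z in unit 0.084 0.612 tooly in unit 0.996 -0.067 0.055 TCP-ball unit mm [ 15.2 -26.9  43.9] ball in tool mm [ -6.1 -19.3  49.8]
38 [-0.01877492  0.02925715  0.04277277]
40 [1.46790052e-05 4.11198541e-02 4.33751234e-02]
42 [0.01880825 0.05297671 0.0439688 ]
```

Emit:
{"name": "arm_command", "arguments": {"deltas": [0.009, 0.047, 0.044, -0.009, -0.0135, -0.005, 62, 0.009, 0.047, 0.044, -0.009, -0.0135, -0.005, 62, 0.009, 0.047, 0.044, -0.009, -0.0135, -0.005, 62]}}

```text
clock: 12.1
position: [0.6265, -0.2891, 0.1232]
ee_rot: [-1.166, -2.191, -0.43]
force: [-0.7, 0.3, -0.4]
width: 0.676
gripper_force: 0.0
```

```bash
python3 - <<'E'
from h import *
M,s=rep(np.array([.6065,-.2585,.085]))
E
```

```text
p [ 0.6265 -0.2891  0.1232] F [-0.7  0.3 -0.4] j [ 0.56  1.08 -0.15  0.84 -0.21  1.85  1.04]
tilt 40.6 z in unit 0.002 0.651 tooly in unit 1.0 -0.004 -0.001 TCP-ball unit mm [ -0.6 -36.5  38.2] ball in tool mm [ 2.9  0.5 52.8]
```

Emit:
{"name": "arm_command", "arguments": {"deltas": [0, 0, 0, -0.004, 0.006, -0.008, 62, 0, 0, 0, -0.008, 0.012, -0.016, 62, 0, 0, 0, -0.012, 0.018, -0.024, 62, 0, 0, 0, -0.015, 0.022, -0.031, 62, 0, 0, 0, -0.015, 0.022, -0.031, 62, 0, 0, 0, -0.015, 0.022, -0.031, 62]}}

```text
clock: 12.7
position: [0.6101, -0.2671, 0.0923]
ee_rot: [-1.165, -2.188, -0.427]
force: [1.1, -0.4, -0.3]
width: 0.675
gripper_force: 0.0
```

```bash
python3 - <<'E'
from h import *
M,s=rep(np.array([.6065,-.2585,.085]))
i=optics.get_image("wrist"); cv2.imwrite("pics/w4.png",i)
E
```

```text
p [ 0.6101 -0.2671  0.0923] F [ 1.1 -0.4 -0.3] j [ 0.56  1.06 -0.16  0.97 -0.21  1.74  1.06]
tilt 40.7 z in unit -0.001 0.652 tooly in unit 1.0 -0.003 -0.004 TCP-ball unit mm [-1.8 -9.1  7.3] ball in tool mm [ 2.2  1.8 11.5]
```

View pics/w4.png

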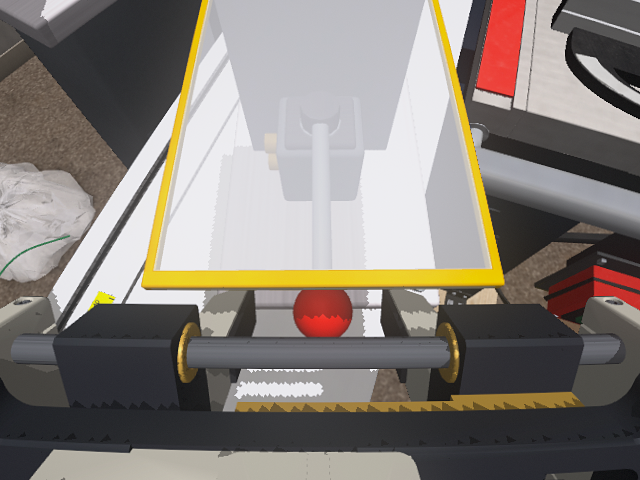

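The ball at (320,312) sits centred between the fingers, just outside the hood edge. I'll narrow the fingers and push rearward.

Emit:
{"name": "arm_command", "arguments": {"force": 10, "deltas": [0, 0, 0, 0, 0, 0, 36, 0, 0, 0, 0, 0, 0, 36, 0, 0, 0, 0, 0, 0, 36, 0, 0, 0, 0, 0, 0, 36, 0, 0, 0, 0.008, 0.006, 0, 36, 0, 0, 0, 0.016, 0.012, 0, 36, 0, 0, 0, 0.024, 0.018, 0, 36, 0, 0, 0, 0.03, 0.024, 0, 36, 0, 0, 0, 0.035, 0.029, 0, 36, 0, 0, 0, 0.0385, 0.032, 0, 36, 0, 0, 0, 0.0385, 0.032, 0, 36]}}

```text
clock: 13.85
position: [0.6481, -0.2343, 0.091]
ee_rot: [-1.163, -2.186, -0.424]
force: [-4.1, -4.8, 1.5]
width: 0.391
gripper_force: 3.3
```

```bash
python3 - <<'E'
from h import *
M,s=rep(np.array([.6065,-.2585,.085])); print(s["force"]@ux,s["width"]*91.8,s["gripper_force"])
cal=optics.calibration("wrist"); np.savez("w5.npz",**cal); i=optics.get_image("wrist"); cv2.imwrite("pics/w5.png",i)
E
```

```text
p [ 0.6481 -0.2343  0.091 ] F [-4.1 -4.8  1.5] j [ 0.5   1.09 -0.16  0.89 -0.23  1.77  1.  ]
tilt 40.8 z in unit -0.004 0.653 tooly in unit 1.0 -0.001 -0.007 TCP-ball unit mm [48.  -3.3  6. ] ball in tool mm [ -1.6 -48.    6.9]
-6.026232185155246 35.88018142712195 3.2518891990184784
```

View pics/w5.png

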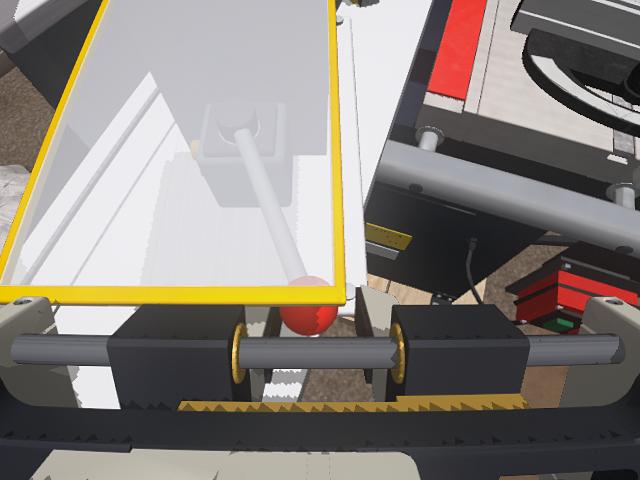

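The lever is over: its pivot is at (239,120) and the ball at (308,305), between the fingers. The hood edge is just behind the ball, so nothing else is touched.

```bash
python3 - <<'E'
from h import *
cal=dict(np.load("w5.npz"))
b=atz(cal,(308,305),.085); print("ball now",b,(b-[.6065,-.2585,.085])@ux,(b-[.6065,-.2585,.085])@uy)
pv=np.array([.6065,-.2585,.085])+.12*uy; print(proj(cal,pv), "angle",np.arctan2((b-pv)@ux,-(b-pv)@uy))
q=atz(cal,(246,135),.085)-atz(cal,(298,275),.085); print("rod angle",np.arctan2(-q@ux,q@uy), proj(cal,[pv+.12*np.sin(t)*ux-.12*np.cos(t)*uy for t in(.3,.35,.4)]))
E
```

```text
ball now [ 0.63801248 -0.22768033  0.085     ] 0.04338658360841817 0.007777707628936839
[[237.58119075 119.96522548]] angle 0.3689127541013896
rod angle 0.3599553231242908 [[290.90961379 310.13569328]
 [303.19402705 306.06645717]
 [315.16404466 301.43312798]]
```

Emit:
{"name": "arm_command", "arguments": {"deltas": [0, 0, 0, 0.001, 0.0005, 0, 36, 0, 0, 0, 0.0015, 0.001, 0, 36, 0, 0, 0, 0.0015, 0.001, 0, 36, 0, 0, 0, 0.0015, 0.001, 0, 36, 0, 0, 0, 0.0015, 0.001, 0, 36, 0, 0, 0, 0.0015, 0.001, 0, 36, 0, 0, 0, 0.0015, 0.001, 0, 36, 0, 0, 0, 0.0015, 0.001, 0, 36, 0, 0, 0, 0.0015, 0.001, 0, 36, 0, 0, 0, 0.0015, 0.001, 0, 36]}}

```text
clock: 14.9
position: [0.6487, -0.2337, 0.091]
ee_rot: [-1.163, -2.185, -0.424]
force: [-6.3, -3.6, 1.3]
width: 0.395
gripper_force: 3.5
```

```bash
python3 - <<'E'
from h import *
M,s=rep(np.array([.6065,-.2585,.085])); print(s["force"]@ux,s["clock"])
a=cv2.imread("pics/top3.png")[225:285,280:345]; b=optics.get_image("top")[225:285,280:345]
cv2.imwrite("pics/t5.png",np.hstack([cv2.resize(k,(390,360),interpolation=cv2.INTER_CUBIC) for k in(a,b)]))
E
```

```text
p [ 0.6487 -0.2337  0.091 ] F [-6.3 -3.6  1.3] j [ 0.5   1.1  -0.16  0.89 -0.23  1.77  0.99]
tilt 40.9 z in unit -0.005 0.654 tooly in unit 1.0 -0.001 -0.008 TCP-ball unit mm [48.8 -3.2  6. ] ball in tool mm [ -1.8 -48.8   6.9]
-7.241723255795485 14.9
```

View pics/t5.png

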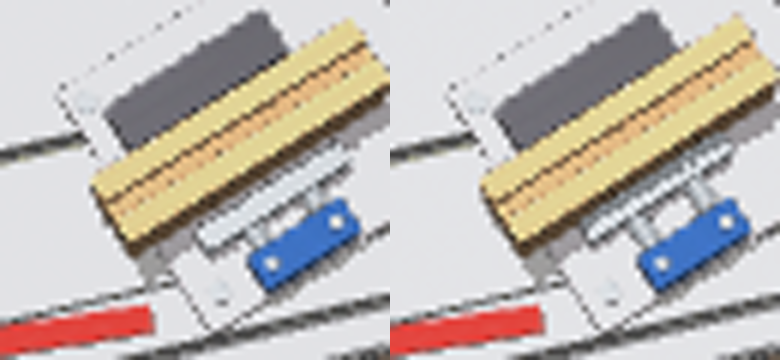

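The left and right crops (before and now) show the front jaw has moved nearer the block. The block lies groove up between the jaws. I keep holding and advance slightly as the rest position turns.

Emit:
{"name": "arm_command", "arguments": {"deltas": [0, 0, 0, 0.0005, 0.0003, 0, 36, 0, 0, 0, 0.001, 0.0007, 0, 36, 0, 0, 0, 0.001, 0.0007, 0, 36, 0, 0, 0, 0.001, 0.0007, 0, 36, 0, 0, 0, 0.001, 0.0007, 0, 36, 0, 0, 0, 0.0015, 0.001, 0, 36, 0, 0, 0, 0.0015, 0.001, 0, 36, 0, 0, 0, 0.0015, 0.001, 0, 36, 0, 0, 0, 0.0015, 0.001, 0, 36, 0, 0, 0, 0.002, 0.0013, 0, 36, 0, 0, 0, 0.002, 0.0013, 0, 36, 0, 0, 0, 0.002, 0.0013, 0, 36, 0, 0, 0, 0.002, 0.0013, 0, 36, 0, 0, 0, 0.002, 0.0013, 0, 36, 0, 0, 0, 0.002, 0.0013, 0, 36, 0, 0, 0, 0.002, 0.0013, 0, 36, 0, 0, 0, 0.002, 0.0013, 0, 36, 0, 0, 0, 0.002, 0.0013, 0, 36, 0, 0, 0, 0.002, 0.0013, 0, 36, 0, 0, 0, 0.002, 0.0013, 0, 36]}}

```text
clock: 16.95
position: [0.6503, -0.232, 0.091]
ee_rot: [-1.162, -2.184, -0.424]
force: [-8.4, -1.9, 1.8]
width: 0.392
gripper_force: 3.8
```

```bash
cat >> h.py <<'E'
def prof(img,z=.0735,lo=-.10,hi=.03):
    # mean grey profile along unit x (rear jaw face = 0) at lateral offset strip, rectified at height z
    cal=optics.calibration("top"); J=np.array([.4824,-.0254,0])
    xs=np.arange(lo,hi,.0005); ys=np.arange(-.035,.036,.002)
    P=np.array([J+a*ux+b*uy+z*Z for a in xs for b in ys]); uv=proj(cal,P).astype(np.float32).reshape(len(xs),len(ys),2)
    return xs,cv2.remap(cv2.cvtColor(img,cv2.COLOR_BGR2HSV)[:,:,1].astype(np.float32),uv[...,0],uv[...,1],cv2.INTER_LINEAR).mean(1)
E
python3 - <<'E'
from h import *
M,s=rep(np.array([.6065,-.2585,.085])); print(s["force"]@ux,s["clock"])
b=optics.get_image("top"); cv2.imwrite("pics/t6.png",b)
for n in("top3","t6"):
    xs,p=prof(cv2.imread(f"pics/{n}.png")); k=(p>60)&(xs>-.07); print(n,xs[k][[0,-1]].round(4)); xs,p=prof(cv2.imread(f"pics/{n}.png"),.033); print([int(v) for v in p[30:140:2]])
E
```

```text
p [ 0.6503 -0.232   0.091 ] F [-8.4 -1.9  1.8] j [ 0.5   1.1  -0.16  0.88 -0.23  1.77  0.99]
tilt 41.0 z in unit -0.006 0.655 tooly in unit 1.0 -0.001 -0.008 TCP-ball unit mm [51.1 -2.7  6. ] ball in tool mm [ -2.2 -51.1   6.6]
-8.033652036989123 16.95
top3 [-0.0535 -0.007 ]
[137, 141, 141, 137, 125, 99, 66, 34, 16, 9, 7, 7, 7, 8, 8, 8, 9, 12, 13, 13, 12, 11, 10, 10, 10, 10, 10, 10, 10, 10, 10, 9, 8, 8, 13, 24, 44, 68, 88, 99, 103, 104, 103, 102, 98, 93, 89, 86, 86, 86, 86, 86, 86, 86, 86]
t6 [-0.045  -0.0005]
[137, 141, 141, 137, 125, 99, 66, 34, 15, 8, 7, 7, 7, 7, 7, 7, 7, 7, 7, 7, 7, 7, 7, 7, 7, 7, 8, 8, 9, 10, 11, 13, 13, 12, 10, 10, 10, 11, 13, 15, 16, 16, 16, 19, 30, 49, 72, 91, 100, 102, 102, 99, 94, 89, 86]
```

Emit:
{"name": "arm_command", "arguments": {"deltas": [0, 0, 0, 0.0005, 0.0003, 0, 36, 0, 0, 0, 0.001, 0.0005, 0, 36, 0, 0, 0, 0.001, 0.0005, 0, 36, 0, 0, 0, 0.001, 0.0005, 0, 36, 0, 0, 0, 0.001, 0.0005, 0, 36, 0, 0, 0, 0.001, 0.0005, 0, 36, 0, 0, 0, 0.001, 0.0005, 0, 36, 0, 0, 0, 0.001, 0.0005, 0, 36, 0, 0, 0, 0.001, 0.0005, 0, 36, 0, 0, 0, 0.001, 0.0005, 0, 36, 0, 0, 0, 0.001, 0.0005, 0, 36, 0, 0, 0, 0.001, 0.0005, 0, 36, 0, 0, 0, 0.001, 0.0005, 0, 36, 0, 0, 0, 0.001, 0.0005, 0, 36, 0, 0, 0, 0.001, 0.0005, 0, 36]}}

```text
clock: 18.5
position: [0.651, -0.2312, 0.0909]
ee_rot: [-1.161, -2.183, -0.424]
force: [-10.5, -1.0, 0.5]
width: 0.394
gripper_force: 4.2
```

```bash
python3 - <<'E'
from h import *
M,s=rep(np.array([.6065,-.2585,.085])); print(s["force"]@ux,s["clock"])
b=optics.get_image("top"); cv2.imwrite("pics/t7.png",b)
for n in("t6","t7"):
    xs,p=prof(cv2.imread(f"pics/{n}.png")); k=(p>60)&(xs>-.07); print(n,xs[k][[0,-1]].round(4)); xs,p=prof(cv2.imread(f"pics/{n}.png"),.033); print([int(v) for v in p[80:140:2]])
E
```

```text
p [ 0.651  -0.2312  0.0909] F [-10.5  -1.    0.5] j [ 0.49  1.1  -0.17  0.88 -0.23  1.77  0.99]
tilt 41.0 z in unit -0.006 0.656 tooly in unit 1.0 -0.001 -0.009 TCP-ball unit mm [52.1 -2.4  5.9] ball in tool mm [ -2.4 -52.1   6.4]
-9.28241642836904 18.5
t6 [-0.045  -0.0005]
[7, 8, 8, 9, 10, 11, 13, 13, 12, 10, 10, 10, 11, 13, 15, 16, 16, 16, 19, 30, 49, 72, 91, 100, 102, 102, 99, 94, 89, 86]
t7 [-0.045  -0.0005]
[7, 8, 8, 9, 10, 11, 13, 13, 12, 10, 10, 10, 11, 13, 14, 15, 16, 16, 19, 29, 49, 72, 91, 100, 102, 102, 99, 94, 89, 86]
```

The block and jaw have been still for 1.5 s, with the block's rear edge at the jaw face. I let the lever back, open the fingers and withdraw.

Emit:
{"name": "arm_command", "arguments": {"deltas": [0, 0, 0, -0.007, -0.006, 0, 36, 0, 0, 0, -0.014, -0.013, 0, 36, 0, 0, 0, -0.021, -0.02, 0, 36, 0, 0, 0, -0.028, -0.026, 0, 36, 0, 0, 0, -0.034, -0.0315, 0, 36, 0, 0, 0, -0.034, -0.0315, 0, 62, 0, 0, 0, -0.034, -0.0315, 0, 62, 0, 0, 0, -0.034, -0.0315, 0, 62, 0, 0, 0, -0.034, -0.0315, 0, 62, 0, 0, 0, -0.034, -0.0315, 0, 62]}}

```text
clock: 19.55
position: [0.6189, -0.263, 0.0912]
ee_rot: [-1.163, -2.187, -0.426]
force: [-1.1, -0.2, 0.3]
width: 0.669
gripper_force: 0.0
```

```bash
python3 - <<'E'
from h import *
M,s=rep(np.array([.6065,-.2585,.085])); print(s["width"]*91.8)
i=optics.get_image("wrist"); cal=optics.calibration("wrist"); h=cv2.cvtColor(i,cv2.COLOR_BGR2HSV)
m=((h[...,0]<6)|(h[...,0]>174))&(h[...,1]>180)&(h[...,2]>90); m[:, :200]=0; m[:,440:]=0; m[:250]=0
v,u=np.nonzero(m); print(len(u),u.min(),u.max(),v.min(),v.max())
b=atz(cal,((u.min()+u.max())/2,v.min()+29),.085); print(b,(b-[.6065,-.2585,.085])@ux)
E
```

```text
p [ 0.6189 -0.263   0.0912] F [-1.1 -0.2  0.3] j [ 0.55  1.07 -0.16  0.94 -0.21  1.75  1.05]
tilt 40.8 z in unit -0.002 0.653 tooly in unit 1.0 -0.002 -0.005 TCP-ball unit mm [  7.7 -10.7   6.2] ball in tool mm [ 4.  -7.7 11.7]
61.3707265455703
1849 285 340 286 335
[ 0.61312141 -0.25914983  0.085     ] 0.005111181296352775
```

The ball is at its new rest, +5 mm. I'll withdraw along the tool axis, then move up.

Emit:
{"name": "arm_command", "arguments": {"deltas": [0, 0, 0, 0.004, -0.006, 0.008, 62, 0, 0, 0, 0.009, -0.013, 0.018, 62, 0, 0, 0, 0.015, -0.022, 0.03, 62, 0, 0, 0, 0.022, -0.0325, 0.045, 62, 0, 0, 0, 0.028, -0.043, 0.065, 62, 0, 0, 0, 0.028, -0.05, 0.1, 62, 0, 0, 0, 0.028, -0.05, 0.14, 62, 0, 0, 0, 0.028, -0.05, 0.17, 62, 0, 0, 0, 0.028, -0.05, 0.17, 62, 0, 0, 0, 0.028, -0.05, 0.17, 62, 0, 0, 0, 0.028, -0.05, 0.17, 62]}}

```text
clock: 20.7
position: [0.6446, -0.3351, 0.2815]
ee_rot: [-1.319, -2.293, -0.457]
force: [-2.4, -5.1, -9.1]
width: 0.673
gripper_force: 0.0
```

```bash
python3 - <<'E'
from h import *
M,s=rep(np.array([.6065,-.2585,.085])); print(s["dq"].round(2),s["clock"])
b=optics.get_image("top"); cv2.imwrite("pics/t8.png",b)
for n in("t7","t8"):
    xs,p=prof(cv2.imread(f"pics/{n}.png")); k=(p>60)&(xs>-.07); print(n,xs[k][[0,-1]].round(4))
    xs,p=prof(cv2.imread(f"pics/{n}.png"),.033); print([int(v) for v in p[80:140:4]])
d=cv2.absdiff(b,cv2.imread("pics/top0.png")).max(2)[190:330,40:340]
n,_,st,ce=cv2.connectedComponentsWithStats((d>50).astype(np.uint8)); print([(*(ce[k]+[40,190]).round().astype(int),st[k,4]) for k in range(1,n) if st[k,4]>12])
E
```

```text
p [ 0.6446 -0.3351  0.2815] F [-2.4 -5.1 -9.1] j [ 0.74  1.02 -0.71  0.62  0.15  2.    0.77]
tilt 32.6 z in unit 0.097 0.53 tooly in unit 0.994 -0.087 0.059 TCP-ball unit mm [-11.5 -84.8 196.5] ball in tool mm [-33.3  -7.6 211.6]
[ 0.74  0.13 -2.82 -0.44  1.9   0.01 -0.85] 20.7
t7 [-0.045  -0.0005]
[7, 8, 10, 13, 12, 10, 11, 14, 16, 19, 49, 91, 102, 99, 89]
t8 [-0.045  -0.0005]
[7, 8, 9, 12, 12, 10, 11, 15, 16, 19, 49, 91, 103, 99, 89]
[(np.int64(318), np.int64(249), np.int32(977)), (np.int64(208), np.int64(268), np.int32(1024)), (np.int64(336), np.int64(254), np.int32(13))]
```

The scene is unchanged apart from the block's move and the arm sits on its wrist limit, so I relax the tilt.

Emit:
{"name": "arm_command", "arguments": {"deltas": [-0.06, -0.04, 0, -0.01, 0.01, 0, 62, -0.12, -0.08, 0, -0.02, 0.015, 0, 62, -0.16, -0.11, 0, -0.03, 0.02, 0, 62, -0.2, -0.13, 0, -0.03, 0.02, 0, 62, -0.2, -0.13, 0, -0.03, 0.02, 0, 62, -0.2, -0.13, 0, -0.03, 0.02, 0, 62, -0.2, -0.13, 0, -0.03, 0.02, 0, 62]}}

```text
clock: 21.45
position: [0.6216, -0.3056, 0.2962]
ee_rot: [-1.437, -2.651, -0.287]
force: [0.0, 0.1, 0.6]
width: 0.671
gripper_force: 0.0
```

```bash
python3 - <<'E'
from h import *
M,s=rep(np.array([.6065,-.2585,.085])); print(s["dq"].round(2),s["clock"])
xs,p=prof(optics.get_image("top")); k=(p>60)&(xs>-.07); print(xs[k][[0,-1]])
E
```

```text
p [ 0.6216 -0.3056  0.2962] F [0.  0.1 0.6] j [ 0.87  0.72 -0.8   1.15  0.28  1.51  0.75]
tilt 12.6 z in unit 0.116 0.186 tooly in unit 0.993 -0.03 0.112 TCP-ball unit mm [-14.  -47.5 211.2] ball in tool mm [  7.1 -11.2 216.5]
[ 0.    0.01  0.   -0.    0.   -0.01  0.  ] 21.45
[-0.045  -0.0005]
```

The arm is still and clear, and the block is clamped. Handing in.

```bash
python3 -c "
from cell import arm
print(arm.sign_off())"
```

```text
the job is handed in; nothing more can be done
None
```

The block is clamped groove up against the rear jaw, the lever has sprung back to its middle, and the job was handed in at about 21.5 s with the arm clear; as I withdrew, joint 3 reached 2.82 rad/s against its 3.01 limit.

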